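# Clear the offcuts off the drilling board

### The job

The drilling is done and two pine offcuts are left on the brown fibreboard: the one with an end sawn off at a slant and the one with a step sawn out of it. Clear both of them into the scrap bin, the deep black one, and leave the block with the two drilled holes lying where it is.

Things in the scene. Friction and masses are not known exactly. Their poses are not given: they have to be found in the camera images.
- slant_offcut: Pine offcut, 32 mm tall, lying flat on the 12 mm thick brown fibreboard. Seen from above a trapezoid 38 mm wide: two parallel sides run along its x at y = -19 mm (from x = -26 to +40 mm) and y = +19 mm (from x = -26 to +12 mm); the +x end is sawn at 45 degrees. About 40 g. Origin on its underside, under a good place to grip it across the parallel sides (along its y); z up.
- step_offcut: Pine offcut lying on the 12 mm thick brown fibreboard, L-shaped seen from the side: 36 mm wide (y = -18 to +18 mm), 64 mm long (x = -24 to +40 mm); 34 mm tall from x = -24 to +12 mm and only 16 mm tall from x = +12 to +40 mm. About 35 g. Origin on its underside, under a good place to grip the tall part across its width (along its y); z up.
- drilled_block: The good part: square-ended pine block 90 (x) by 44 (y) by 28 mm tall with two vertical 14 mm holes, lying loose on the same board; not to be moved. Origin at the centre of its underside. A black tape measure (64 by 58 by 34 mm) also lies on the board; the four things lie in two rows, about 130 mm by 160 mm apart, in any order.
- scrap_bin: Empty open-topped black plastic bin, fixed on the table to the left or right of the board, outside 220 (x) by 170 (y) by 110 mm tall, walls and floor 5 mm thick. Origin at the centre of its underside, z up. On the other side of the board stands a shallow grey divided parts tray (45 mm tall) of the same outline, which is not the bin.
There are look-alikes about, which are no part of the job. What is shaped like the slant_offcut but orange is not meant. What is shaped like the step_offcut but yellow is not meant.

How it is judged:
By the outcome, as a careful person would: the job done as asked, in the order asked, and still so for the second after the job is handed in, with the robot touching nothing.
It also fails if it takes over 56 s, if anything falls off the work surface, if the arm or the gripper's body presses on something with over 40 N, if the wrist force passes 120 N, or if a joint passes its speed limit or range.

### The arm

A 7-joint arm with a two-finger parallel gripper is mounted at the origin on the work surface. World frame = base frame: x ahead of the robot, y to its left, z up, the work surface at z = 0. Lengths are in m, angles in rad, forces in N, time in s.
With the tool pointing down it reaches from about 0.4 to 0.85 m from the base axis. Payload 4.4 kg.
Tool frame: the origin (TCP) lies midway between the tips of the shut fingers; the grasp point (between the pads) lies hold_point_z behind it (hold_point_z is the distance from the TCP to the grasp point, in m); x points along the fingers, y is the direction in which the jaws open and shut, and the axes are right-handed (so a half turn about x gives the same grasp; the last joint's range is limited). The gripper opens to 94 mm and grips with 3 to 60 N. Pads are 16 mm wide; open, the fingers measure 119 mm over their backs; the gripper's body (75 mm by 177 mm) begins 78 mm behind the grasp point.
Start: joints at [1.079, 0.628, 0.038, 1.517, -0.027, 0.996, -0.02], TCP at [0.269, -0.592, 0.169] pointing down, gripper open.
Joint ranges: [-3.06, 3.06], [-0.37, 2.12], [-1.25, 1.32], [0.18, 2.47], [-1.1, 4.24], [0.23, 1.98], [-2.94, 2.94]. Speed limits (rad/s): [2.57, 2.57, 3.14, 3.14, 3.14, 3.14, 3.14].

### API

Orientations are given as a unit quaternion [x, y, z, w].
In Python, from bench import * gives the robot as it stands.
- The arm moves only by the tool step_arm, never from a script. Its argument "steps" is a list of rows, each a list of 7 numbers: the shift along the tool's x, y, z in mm, then the turn, a rotation vector about the tool's x, y, z in degrees, then the opening, from 0 (shut) to 1 (fully open). In form: [[tx, ty, tz, ax, ay, az, claw], ...]. A call has 1 to 8 rows; each row shifts and turns the pose as measured when the row begins, along the tool's axes as they then stand; what a row does not reach is not made up. A row lasts 1/12 s, in which the tool goes at most 41.7 mm and 7.16 degrees, less where a joint would pass 70% of its speed; a pose out of reach is approached as far as the arm can. A call is refused whole if a number of a shift passes 41.7 or a number of a turn 7.16, either way. A call with a gripper value outside its range is refused whole. The fingers move at their own pace and stop on an object; "squeeze" is the grip in N (left out, the last holds). Time passes only in rows, so rows that do not move let the fingers close. It gives the time, the measured TCP pose, the force and the opening at its end, in the units of the state.
- get_state(): the state, without advancing time (a new reading comes with each control period).
- capture(name): name is "scene" or "top"; returns (picture, depth): 400x640x3 uint8, red, green, blue; 400x640 float32, m along the optical axis (not along the pixel's ray), 0 where there is no reading.
- camera_model(name): a dict with "fx", "fy", "cx", "cy" (pixels), "k1" (the pictures are not rectified: a ray, as slopes to the right and down, at radius r is drawn at 1 + k1 r^2 times it, then the intrinsics apply), "pose" (4x4, takes a point from camera to world coordinates). Camera axes: x right, y down, z forward; pixel columns grow to the right and rows downward; lengths in m; the calibration is good to about 2 mm. A picture is of the moment at which its call begins. camera_model takes no time and is no camera call.
- finish_job(): hands the job in, once; it reports no verdict.
The state is a dict: "time_s": time; "q": joint angles; "dq": joint speeds; "joint_efforts": joint torques, N m; "ee_pos": TCP position; "tcp_rot": TCP orientation; "contact_force": force on the tool from outside, world axes, zero at the start; "wrist_torque": the same for the moment, N m; "gripper_width": opening from 0.0 (shut) to 1.0 (fully open).
Only numpy, scipy, OpenCV 4.12 (cv2) and the standard library are available. Lean on these libraries where they do the work, as an engineer would, in place of code of your own. Each camera call takes 0.05 s, during which the arm holds its last target. There are 200 camera calls.

## Working session

There is one attempt and no reset: what is moved stays moved. The work goes in short steps, Python scripts to look and compute and a tool call to move; the robot and the scene stay as the last step left them, time stands still between calls to the robot, and variables do not carry over. Pictures are saved under pics/ and viewed, about 8 in all and at most 12, crops included, and the job is handed in when it is done.

Besides the shell and the picture viewer there is one more tool, called after "Request:" as a command line: name --pt "numbers of a row" for each row, then --argument value for the rest. step_arm: Moves the arm, as the interface text tells. Its arguments: {"type":"object","properties":{"steps":{"type":"array"},"squeeze":{"type":"number"}},"required":["steps"]}

```bash
ls; mkdir -p pics; cat > h.py <<'E'
from bench import *
import numpy as np, cv2
def cloud(name, d):
    m=camera_model(name); K=np.array([[m["fx"],0,m["cx"]],[0,m["fy"],m["cy"]],[0,0,1.]])
    v,u=np.mgrid[0:d.shape[0],0:d.shape[1]]
    x=(u-m["cx"])/m["fx"]; y=(v-m["cy"])/m["fy"]; r=np.hypot(x,y); s=r.copy()
    for _ in range(20): s=r/(1+m["k1"]*s*s)
    f=np.where(r>0,s/np.maximum(r,1e-9),1)
    P=np.stack([x*f*d,y*f*d,d],-1); T=np.array(m["pose"])
    W=P@T[:3,:3].T+T[:3,3]; W[d<=0]=np.nan
    return W
E
python3 - <<'E'
from h import *
s=get_state(); print(s)
for n in("top","scene"):
    p,d=capture(n); np.savez(f"{n}0.npz",p=p,d=d); cv2.imwrite(f"pics/{n}0.png",p[...,::-1]); print(camera_model(n))
E
```

```text
pics
{'time_s': 0.0, 'q': array([ 1.07917082,  0.6292929 ,  0.03846213,  1.51833355, -0.02703381,
        0.99627668, -0.02001359]), 'dq': array([-0.00024914, -0.00122566, -0.00115792, -0.0010952 ,  0.00107977,
       -0.00015064,  0.00064365]), 'joint_efforts': array([-9.42608749e-04, -5.49720597e+01,  1.14377685e+00, -1.86634970e+01,
       -5.19995950e-02,  2.35501706e-02,  1.26573832e-04]), 'ee_pos': array([ 0.26823184, -0.5913002 ,  0.16800004]), 'tcp_rot': array([-0.69100817, -0.15001975,  0.69127839, -0.14878159]), 'contact_force': array([-0.05360886,  0.3052426 ,  0.67967017]), 'wrist_torque': array([-0.03124298,  0.00360949,  0.02708294]), 'gripper_width': 0.9984090894752227}
{'fx': 504.5627692734571, 'fy': 504.5627692734571, 'cx': 321.95361284878203, 'cy': 196.40296400054123, 'k1': -0.10240198891546151, 'pose': array([[ 0.02236285, -0.99878204,  0.04398112,  0.408433  ],
       [-0.99974675, -0.02223038,  0.00349887, -0.02684901],
       [-0.00251689, -0.04404823, -0.99902624,  1.26529949],
       [ 0.        ,  0.        ,  0.        ,  1.        ]])}
{'fx': 486.2241449964798, 'fy': 486.2241449964798, 'cx': 316.5239231681837, 'cy': 186.35686890183615, 'k1': -0.14715471979069006, 'pose': array([[ 0.33616177,  0.75653905, -0.56093131,  1.07830692],
       [ 0.94162725, -0.28153051,  0.18460418, -0.19550692],
       [-0.01825901, -0.59024507, -0.80701757,  0.93454151],
       [ 0.        ,  0.        ,  0.        ,  1.        ]])}
```

View pics/top0.png

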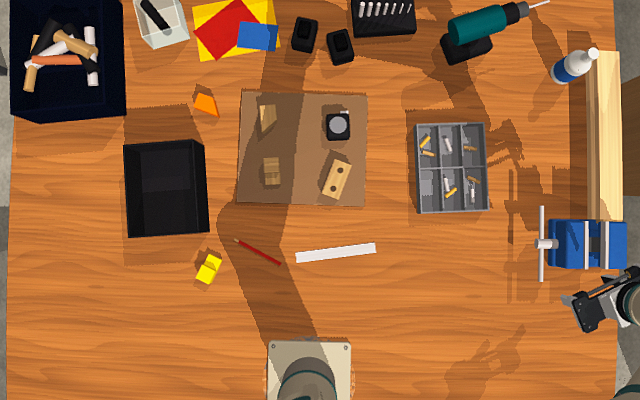

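View pics/scene0.png

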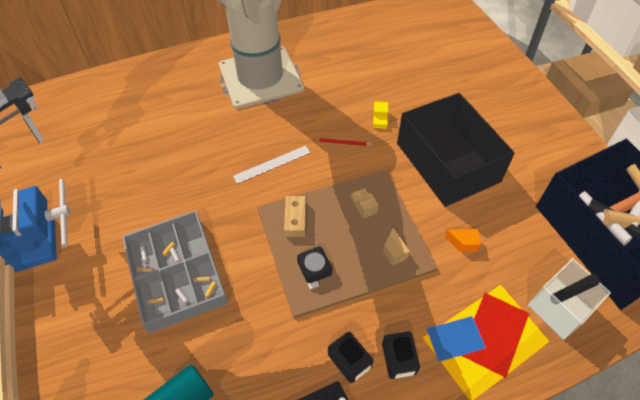

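```bash
python3 -c "
import bench;print([n for n in dir(bench) if n[0]!='_'],getattr(bench,'hold_point_z',None))"
```

```text
['PlanningError', 'camera_model', 'capture', 'finish_job', 'get_state', 'hold_point_z'] 0.0188
```

The top view shows these candidates:
- **Slant:** pine at (265,118), and the orange look-alike at (206,104), which is out.
- **Step:** pine at (271,170), and the yellow look-alike at (208,268), which is out.
- **Bin:** the empty black one beside the board at (167,188). The filled navy crate at (68,60) and the grey tray at (451,168) are out.
- **Leave alone:** drilled block at (336,180), tape at (338,125).

The scene view agrees. Next I'll measure them and check a close crop.

```bash
python3 - <<'E'
from h import *
z=np.load("top0.npz"); p,d=z["p"],z["d"]; W=cloud("top",d)
def reg(n,u0,u1,v0,v1,lo,hi):
    w=W[v0:v1,u0:u1].reshape(-1,3); w=w[(w[:,2]>lo)&(w[:,2]<hi)]
    r=cv2.minAreaRect((w[:,:2]*1000).astype(np.float32)); 
    print(n,len(w),"z",np.round(np.percentile(w[:,2],[5,50,95])*1e3,1),"mean",np.round(w[:,:2].mean(0)*1e3,1),"rect c",np.round(r[0],1),np.round(r[1],1),round(r[2],1)); print(np.round(cv2.boxPoints(r)).tolist())
    return w
reg("board",236,368,88,208,.006,.018)
a=reg("slant top",245,295,95,145,.034,.06)
h=cv2.convexHull((a[:,:2]*1000).astype(np.float32)); print(np.round(cv2.approxPolyDP(h,4,True)[:,0]).tolist())
reg("step all",253,295,148,195,.02,.06)
reg("step tall",253,295,148,195,.038,.06); reg("step low",253,295,148,195,.02,.034)
reg("drill",315,360,150,208,.03,.06); reg("tape",320,355,105,145,.035,.08)
reg("bin rim",118,215,132,245,.1,.13); reg("bin floor",140,200,160,220,-.01,.02)
s=cv2.resize(p[85:210,230:375],None,fx=5,fy=5,interpolation=cv2.INTER_CUBIC); cv2.imwrite("pics/crop0.png",cv2.convertScaleAbs(s[...,::-1],alpha=1.4)[:600])
E
```

```text
board 11781 z [ 7.4 11.2 15.2] mean [583.1  32.9] rect c [584.4  31. ] [296.3 329.1] 1.3
[[433.0, 192.0], [440.0, -137.0], [736.0, -130.0], [729.0, 199.0]]
slant top 354 z [38.5 43.  46.8] mean [657.6 114.9] rect c [652.9 112.9] [67.7 38.2] 6.7
[[617.0, 128.0], [621.0, 90.0], [689.0, 98.0], [684.0, 136.0]]
[[687.0, 98.0], [683.0, 135.0], [617.0, 128.0], [649.0, 94.0]]
step all 396 z [23.7 42.1 48. ] mean [523.5 101.3] rect c [522.7 101.3] [64.  36.5] 3.7
[[490.0, 117.0], [492.0, 81.0], [556.0, 85.0], [553.0, 122.0]]
step tall 223 z [40.9 45.3 48.8] mean [536.5 102.4] rect c [536.3 102.3] [35.8 36.5] 5.6
[[517.0, 119.0], [520.0, 82.0], [556.0, 86.0], [552.0, 122.0]]
step low 168 z [22.6 27.2 30.9] mean [505.9 100.2] rect c [522.9 100.9] [64.3 32.7] 1.6
[[490.0, 116.0], [491.0, 84.0], [555.0, 85.0], [555.0, 118.0]]
drill 615 z [34.9 39.1 42.6] mean [505.9 -55.3] rect c [505.9 -55.3] [43.9 90.3] 70.1
[[456.0, -61.0], [541.0, -91.0], [556.0, -50.0], [471.0, -19.0]]
tape 598 z [38.8 44.7 49.2] mean [634.9 -55.9] rect c [636.1 -56.1] [64.7 57.8] 4.6
[[602.0, -30.0], [606.0, -87.0], [671.0, -82.0], [666.0, -25.0]]
bin rim 884 z [101.6 108.4 112.5] mean [473.8 355.9] rect c [469.8 354. ] [221.2 171.6] 6.0
[[351.0, 428.0], [369.0, 257.0], [589.0, 280.0], [571.0, 451.0]]
bin floor 3207 z [0.  4.5 9.3] mean [472.4 370. ] rect c [473.3 369.6] [155.8 139.8] 3.6
[[391.0, 434.0], [400.0, 295.0], [555.0, 305.0], [547.0, 444.0]]
```

View pics/crop0.png

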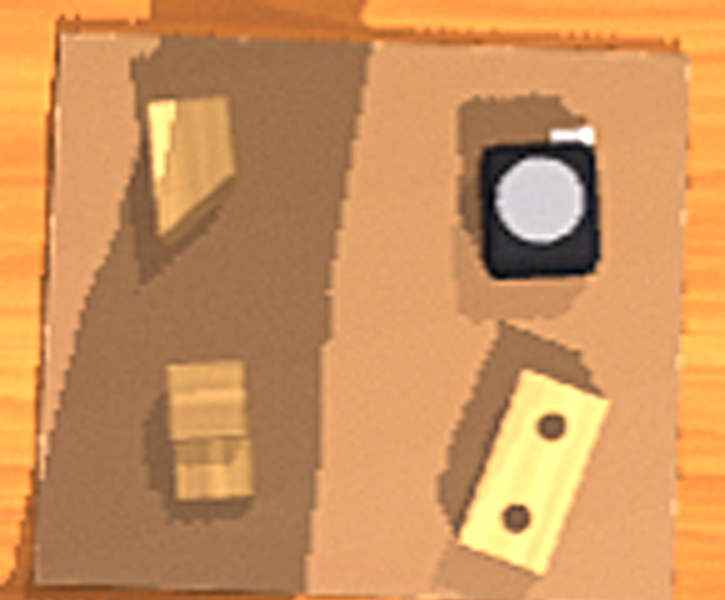

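The crop confirms both choices. The pine trapezoid (38x66 mm, flat end away from the robot) and the pine step piece (36x64 mm, tall end away) match the given sizes. The bin rim is 221x171 mm at a height of about 110 mm. Next I'll write the move helper.

```bash
cat > go.py <<'E'
import sys; from bench import *; import numpy as np
from scipy.spatial.transform import Rotation as R
# target: x y z (mm), yaw of jaw axis from world y (deg, mod 180)
x,y,z,yaw=map(float,sys.argv[1:5]); s=get_state(); r=R.from_quat(s["tcp_rot"]); M=r.as_matrix()
best=None
for k in(0,180):
    a=np.radians(yaw+k); X=np.array([0,0,-1.]); Y=np.array([-np.sin(a),np.cos(a),0]); T=R.from_matrix(np.column_stack([X,Y,np.cross(X,Y)]))
    v=(r.inv()*T).as_rotvec(degrees=True)
    print("turn",k,np.round(v,1))
d=np.array([x,y,z])-s["ee_pos"]*1e3
print("t",round(s["time_s"],2),"pos",np.round(s["ee_pos"]*1e3,1),"world d",np.round(d,1),"tool d",np.round(M.T@d,1)); print("axes y",M[:,1].round(3),"z",M[:,2].round(3),"w",round(s["gripper_width"],3),"F",np.round(s["contact_force"],1),"q7",np.round(s["q"],2))
E
python3 go.py 658 114 250 6
```

```text
turn 0 [-1.616e+02 -1.000e-01  0.000e+00]
turn 180 [18.4  0.   0.1]
t 0.1 pos [ 268.2 -591.4  168.1] world d [389.8 705.4  81.9] tool d [ -81.2 -481.5 -646.3]
axes y [ 0.413 -0.911 -0.002] z [-0.911 -0.413  0.   ] w 0.999 F [ 0.  -0.3 -0.2] q7 [ 1.08  0.63  0.04  1.52 -0.03  1.   -0.02]
```

Request:
step_arm --pt "-27 0 0 6.1 0 0 1" --pt "-27 0 0 6.1 0 0 1" --pt "-27 0 0 6.1 0 0 1" --pt "0 -33 -23 0 0 0 1" --pt "0 -33 -23 0 0 0 1" --pt "0 -33 -23 0 0 0 1" --pt "0 -33 -23 0 0 0 1" --pt "0 -33 -23 0 0 0 1"

```text
time_s: 0.77
ee_pos: [0.3616, -0.4191, 0.2478]
tcp_rot: [-0.704, -0.026, 0.71, -0.024]
contact_force: [-0.1, 0.4, -0.2]
gripper_width: 1.002
```

```bash
python3 go.py 658 114 250 6
```

```text
turn 0 [178.    0.3  -0.8]
turn 180 [-2.   0.5  0.2]
t 0.77 pos [ 361.6 -419.1  247.8] world d [296.4 533.1   2.2] tool d [  -3.4 -511.2 -332.8]
axes y [ 0.07  -0.998 -0.003] z [-0.998 -0.07   0.009] w 1.002 F [-0.1  0.4 -0.2] q7 [ 0.72  0.41  0.13  1.68 -0.05  1.06 -0.64]
```

Request:
step_arm --pt "0 -33.5 -22 -1 0 0 1" --pt "0 -33.5 -22 -1 0 0 1" --pt "0 -33.5 -22 0 0 0 1" --pt "0 -33.5 -22 0 0 0 1" --pt "0 -33.5 -22 0 0 0 1" --pt "0 -33.5 -22 0 0 0 1" --pt "0 -33.5 -22 0 0 0 1" --pt "0 -33.5 -22 0 0 0 1"

```text
time_s: 1.43
ee_pos: [0.512, -0.1213, 0.2459]
tcp_rot: [-0.702, -0.039, 0.71, -0.036]
contact_force: [0.7, 0.4, -0.8]
gripper_width: 1.0
```

```bash
python3 go.py 658 114 250 6
```

```text
turn 0 [-180.    -0.5    1. ]
turn 180 [0.  0.7 0.3]
t 1.43 pos [ 512.  -121.3  245.9] world d [146.  235.3   4.1] tool d [  -4.8 -218.6 -169.9]
axes y [ 0.105 -0.994 -0.005] z [-0.994 -0.105  0.011] w 1.0 F [ 0.7  0.4 -0.8] q7 [ 0.16  0.37  0.03  1.74 -0.01  1.04 -1.27]
```

Request:
step_arm --pt "0 -31 -24 0 0 0 1" --pt "0 -31 -24 0 0.2 0 1" --pt "0 -31 -24 0 0.2 0 1" --pt "0 -31 -24 0 0.2 0.1 1" --pt "0 -31 -24 0 0 0.1 1" --pt "0 -31 -24 0 0 0 1" --pt "0 -12 -10 0 0 0 1" --pt "0 0 0 0 0 0 1"

```text
time_s: 2.1
ee_pos: [0.6474, 0.1164, 0.2418]
tcp_rot: [-0.704, -0.045, 0.708, -0.039]
contact_force: [-0.4, 0.1, -0.6]
gripper_width: 0.998
```

```bash
python3 go.py 658 114 17 6
```

```text
turn 0 [-179.2   -0.7    0.5]
turn 180 [0.8 0.3 0.5]
t 2.1 pos [647.4 116.4 241.8] world d [  10.6   -2.4 -224.8] tool d [224.7   5.5 -11.4]
axes y [ 0.118 -0.993 -0.008] z [-0.993 -0.118  0.005] w 0.998 F [-0.4  0.1 -0.6] q7 [-0.21  0.58 -0.02  1.39  0.    1.17 -1.67]
```

Request:
step_arm --pt "30 1 -3 0.8 0.3 0.5 1" --pt "35 1 -3 0 0 0 1" --pt "35 1 -2 0 0 0 1" --pt "35 1 -2 0 0 0 1" --pt "25 1 -1 0 0 0 1" --pt "10 0 0 0 0 0 1" --pt "0 0 0 0 0 0 1" --pt "0 0 0 0 0 0 1"

```text
time_s: 2.77
ee_pos: [0.6572, 0.1056, 0.0662]
tcp_rot: [-0.706, -0.034, 0.706, -0.038]
contact_force: [0.8, -0.1, 0.9]
gripper_width: 0.996
```

```bash
python3 go.py 658 114 17 6
```

```text
turn 0 [ 1.798e+02 -5.000e-01 -1.000e-01]
turn 180 [-0.2  0.  -0.3]
t 2.77 pos [657.2 105.6  66.2] world d [  0.8   8.4 -49.2] tool d [49.1 -8.5 -1.7]
axes y [ 0.102 -0.995  0.005] z [-0.995 -0.102  0.001] w 0.996 F [ 0.8 -0.1  0.9] q7 [-0.2   0.76 -0.01  1.56  0.02  0.82 -1.69]
```

Request:
step_arm --pt "10 -8 -1 0 0 0 1" --pt "15 0 0 0 0 0 1" --pt "15 0 0 0 0 0 1" --pt "7 0 0 0 0 0 1" --pt "0 0 0 0 0 0 1"

```text
time_s: 3.18
ee_pos: [0.664, 0.116, 0.0254]
tcp_rot: [0.711, 0.035, -0.701, 0.036]
contact_force: [-0.4, -0.2, -0.1]
gripper_width: 1.0
```

```bash
python3 go.py 658 114 17 6
```

```text
turn 0 [179.8  -0.3   1.3]
turn 180 [-0.2 -0.8 -0.2]
t 3.18 pos [664.  116.   25.4] world d [-6.  -2.  -8.4] tool d [8.3 1.4 6.3]
axes y [ 0.1   -0.995  0.003] z [-0.995 -0.1   -0.014] w 1.0 F [-0.4 -0.2 -0.1] q7 [-0.21  0.82 -0.01  1.58  0.02  0.73 -1.7 ]
```

Request:
step_arm --pt "8 1 4 0 -0.7 0 1" --pt "0 0 1 0 0 0 1" --pt "0 0 0 0 0 0 1"

```text
time_s: 3.43
ee_pos: [0.661, 0.1158, 0.0195]
tcp_rot: [0.708, 0.035, -0.704, 0.036]
contact_force: [1.0, -1.1, 0.6]
gripper_width: 1.0
```

```bash
python3 go.py 658 114 17 6
```

```text
turn 0 [179.8  -0.2   0.5]
turn 180 [-0.2 -0.3 -0.1]
t 3.43 pos [661.  115.8  19.5] world d [-3.  -1.8 -2.5] tool d [2.5 1.5 3.1]
axes y [ 0.101 -0.995  0.002] z [-0.995 -0.101 -0.006] w 1.0 F [ 1.  -1.1  0.6] q7 [-0.21  0.83 -0.01  1.58  0.02  0.73 -1.7 ]
```

Close and check.

Request:
step_arm --pt "2 1 1 0 0 0 0" --pt "0 0 0 0 0 0 0" --pt "0 0 0 0 0 0 0" --pt "0 0 0 0 0 0 0" --pt "0 0 0 0 0 0 0" --pt "0 0 0 0 0 0 0" --pt "0 0 0 0 0 0 0" --pt "0 0 0 0 0 0 0" --squeeze 20

```text
time_s: 4.1
ee_pos: [0.6616, 0.1146, 0.0196]
tcp_rot: [0.709, 0.035, -0.703, 0.036]
contact_force: [-0.1, -0.1, 0.4]
gripper_width: 0.471
```

Request:
step_arm --pt "0 0 0 0 0 0 0" --pt "0 0 0 0 0 0 0" --pt "0 0 0 0 0 0 0" --pt "0 0 0 0 0 0 0"

```text
time_s: 4.43
ee_pos: [0.6616, 0.1146, 0.0196]
tcp_rot: [0.709, 0.035, -0.703, 0.036]
contact_force: [0.7, 0.6, 0.5]
gripper_width: 0.186
```

Opening 0.186 is about 17 mm, less than the 38 mm offcut, so I'll look.

```bash
python3 - <<'E'
from h import *
p,d=capture("scene"); np.savez("s1.npz",p=p,d=d)
q,e=capture("top"); np.savez("t1.npz",p=q,d=e)
a=cv2.resize(p[170:330,320:480],(590,590),interpolation=cv2.INTER_CUBIC)
cv2.imwrite("pics/s1.png",cv2.convertScaleAbs(a[...,::-1],alpha=1.5)); print(get_state()["gripper_width"])
E
```

```text
0.09772213093687292
```

View pics/s1.png

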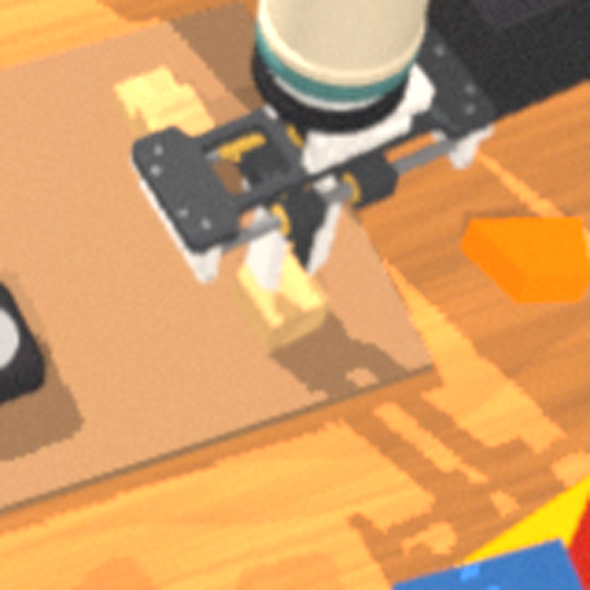

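```bash
python3 - <<'E'
from h import *
for n,f in(("scene","s1.npz"),("scene","scene0.npz")):
    W=cloud(n,np.load(f)["d"])
    for (u,v) in [(391,238),(391,244),(393,250),(400,255),(395,258),(405,240),(407,232),(403,243),(372,215),(350,260)]: print((u,v),np.round(W[v,u]*1e3),end=" ")
    print()
    w=W[225:275,375:420].reshape(-1,3); 
    k=(w[:,2]>.034)&(w[:,2]<.05); r=cv2.minAreaRect((w[k,:2]*1000).astype(np.float32)); print(k.sum(),r, cv2.boxPoints(r).round().tolist())
W=cloud("scene",np.load("s1.npz")["d"])
# lowest points of gripper: columns by world cell near TCP
w=W.reshape(-1,3); k=(abs(w[:,0]-.662)<.02)&(abs(w[:,1]-.115)<.05)&(w[:,2]>.02)&(w[:,2]<.12)
w=w[k]
for lo in np.arange(.02,.12,.01):
    b=w[(w[:,2]>=lo)&(w[:,2]<lo+.01)]
    if len(b): print(round(lo,2),len(b),np.round(b.min(0)*1e3),np.round(b.max(0)*1e3))
E
python3 go.py 658 114 17 6
```

```text
(391, 238) [665.  93.  93.] (391, 244) [671.  92.  78.] (393, 250) [668. 102.  43.] (400, 255) [683. 112.  39.] (395, 258) [684. 100.  37.] (405, 240) [669. 126.  70.] (407, 232) [668. 126. 102.] (403, 243) [669. 123.  61.] (372, 215) [659.  47. 193.] (350, 260) [643.  17.  10.] 
260 ((663.0841674804688, 111.49253845214844), (42.51268768310547, 38.584510803222656), 6.445600509643555) [[640.0, 128.0], [644.0, 90.0], [686.0, 95.0], [682.0, 133.0]]
(391, 238) [641. 110.  43.] (391, 244) [654. 104.  43.] (393, 250) [668. 103.  42.] (400, 255) [684. 112.  41.] (395, 258) [686.  99.  40.] (405, 240) [640. 149.  10.] (407, 232) [622. 162.   8.] (403, 243) [662. 128.  47.] (372, 215) [556. 106.  13.] (350, 260) [645.  17.  13.] 
422 ((651.9498901367188, 110.06982421875), (65.39684295654297, 39.678955078125), 5.1038031578063965) [[618.0, 127.0], [621.0, 87.0], [686.0, 93.0], [683.0, 133.0]]
0.02 30 [650.  90.  21.] [682. 132.  30.]
0.03 34 [650.  91.  31.] [682. 133.  40.]
0.04 202 [642.  91.  40.] [682. 133.  49.]
0.05 7 [658. 104.  57.] [671. 128.  60.]
0.06 37 [654.  91.  60.] [672. 132.  70.]
0.07 45 [655.  91.  70.] [674. 133.  80.]
0.08 40 [656.  91.  80.] [675. 132.  89.]
0.09 42 [659.  91.  90.] [674. 131. 100.]
0.1 35 [662.  91. 100.] [675. 133. 110.]
0.11 21 [655.  91. 110.] [673. 132. 120.]
turn 0 [179.8  -0.2   0.8]
turn 180 [-0.2 -0.5 -0.1]
t 4.53 pos [661.6 114.6  19.6] world d [-3.6 -0.6 -2.6] tool d [2.5 0.2 3.7]
axes y [ 0.1   -0.995  0.002] z [-0.995 -0.101 -0.009] w 0.098 F [ 0.1  0.6 -0.3] q7 [-0.21  0.83 -0.01  1.58  0.02  0.73 -1.7 ]
```

The depth shows the fingertips at about z=57 mm while the state says the TCP is at 19.6 mm. The fingers closed above the offcut, which hasn't moved. I'll open and measure the tip height directly before going lower.

Request:
step_arm --pt "0 0 2 0 0 0 1" --pt "0 0 0 0 0 0 1" --pt "0 0 0 0 0 0 1" --pt "0 0 0 0 0 0 1" --pt "0 0 0 0 0 0 1" --pt "0 0 0 0 0 0 1" --pt "0 0 0 0 0 0 1" --pt "0 0 0 0 0 0 1"

```text
time_s: 5.2
ee_pos: [0.6593, 0.1144, 0.0195]
tcp_rot: [0.709, 0.035, -0.703, 0.036]
contact_force: [0.1, -0.2, 0.5]
gripper_width: 0.632
```

Request:
step_arm --pt "0 0 0 0 0 0 1" --pt "0 0 0 0 0 0 1" --pt "0 0 0 0 0 0 1" --pt "0 0 0 0 0 0 1"

```text
time_s: 5.53
ee_pos: [0.6593, 0.1144, 0.0195]
tcp_rot: [0.709, 0.035, -0.703, 0.036]
contact_force: [0.0, 0.1, 0.0]
gripper_width: 0.913
```

```bash
cat > tips.py <<'E'
from h import *
import sys
s=get_state(); c=s["ee_pos"]; p,d=capture("scene"); W=cloud("scene",d); w=W.reshape(-1,3)
print("ee",np.round(c*1e3,1),"w",round(s["gripper_width"],3),"F",s["contact_force"].round(1))
for sg in(-1,1):
    k=(abs(w[:,0]-c[0])<.025)&(sg*(w[:,1]-c[1])>.038)&(sg*(w[:,1]-c[1])<.07)&(w[:,2]>.017)&(w[:,2]<.14); b=w[k]
    print(sg,len(b),"lowest z",np.sort(b[:,2]*1e3)[:8].round(1),"med xy",np.median(b[:,:2],0).round(3), "y range",b[:,1].min().round(3),b[:,1].max().round(3))
cv2.imwrite(sys.argv[1],cv2.resize(p[150:310,320:480],(590,590),interpolation=cv2.INTER_CUBIC)[...,::-1]*1)
E
python3 tips.py pics/s2.png
```

```text
ee [659.3 114.4  19.5] w 0.913 F [0.  0.1 0. ]
-1 91 lowest z [17.1 57.1 61.4 63.2 63.9 64.3 65.5 65.8] med xy [0.673 0.061] y range 0.057 0.071
1 175 lowest z [56.3 56.3 56.6 56.7 57.  57.7 58.2 59.6] med xy [0.661 0.156] y range 0.153 0.168
```

View pics/s2.png

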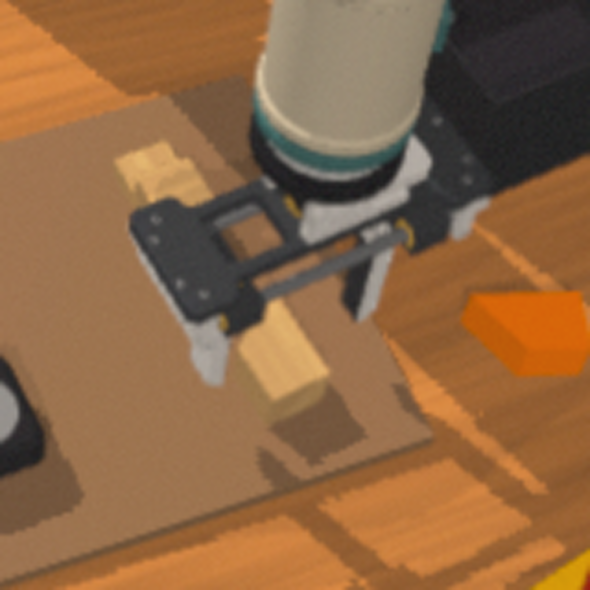

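The picture shows both open fingertips hovering above the board, at crop (210,380) and (365,310), with the offcut between them. The tips are about 37 mm above the reported TCP, so I'll work with that offset and go down in stages.

Request:
step_arm --pt "10 0 0 0 0 0 1" --pt "10 0 0 0 0 0 1" --pt "2 0 0 0 0 0 1" --pt "0 0 0 0 0 0 1"

```text
time_s: 5.92
ee_pos: [0.6595, 0.1144, -0.0049]
tcp_rot: [0.709, 0.035, -0.703, 0.036]
contact_force: [0.2, 0.2, -0.8]
gripper_width: 1.001
```

```bash
python3 tips.py pics/s3.png; python3 go.py 658 113 -18 6
```

```text
ee [659.5 114.4  -4.9] w 1.001 F [ 0.2  0.2 -0.8]
-1 73 lowest z [37.4 38.5 39.7 41.1 41.1 41.8 42.2 42.4] med xy [0.673 0.056] y range 0.053 0.066
1 180 lowest z [31.1 32.1 32.9 33.8 33.9 33.9 34.  34.3] med xy [0.661 0.16 ] y range 0.157 0.184
turn 0 [179.8  -0.2   0.8]
turn 180 [-0.2 -0.5 -0.1]
t 5.97 pos [659.2 114.3  -4.9] world d [ -1.2  -1.3 -13.1] tool d [13.   1.2  1.4]
axes y [ 0.101 -0.995  0.002] z [-0.995 -0.101 -0.008] w 1.003 F [-0.   0.1 -0.7] q7 [-0.21  0.86 -0.01  1.6   0.02  0.68 -1.7 ]
```

Request:
step_arm --pt "6 1 1 0 -0.3 0 1" --pt "5 0 0 0 0 0 1" --pt "0 0 0 0 0 0 1"

```text
time_s: 6.22
ee_pos: [0.6584, 0.1132, -0.017]
tcp_rot: [0.707, 0.035, -0.705, 0.036]
contact_force: [-0.7, 0.0, -0.0]
gripper_width: 1.003
```

```bash
python3 tips.py pics/s4.png
```

```text
ee [658.4 113.2 -17. ] w 1.003 F [-0.7  0.  -0. ]
-1 93 lowest z [22.9 23.5 24.4 26.4 27.2 28.6 29.3 31.5] med xy [0.671 0.059] y range 0.051 0.075
1 241 lowest z [19.8 20.  20.6 21.  22.1 22.9 23.2 23.5] med xy [0.661 0.16 ] y range 0.151 0.181
```

Request:
step_arm --pt "0 0 0 0 0 0 0" --pt "0 0 0 0 0 0 0" --pt "0 0 0 0 0 0 0" --pt "0 0 0 0 0 0 0" --pt "0 0 0 0 0 0 0" --pt "0 0 0 0 0 0 0" --pt "0 0 0 0 0 0 0" --pt "0 0 0 0 0 0 0" --squeeze 20

```text
time_s: 6.93
ee_pos: [0.6596, 0.1133, -0.0155]
tcp_rot: [0.708, 0.035, -0.704, 0.036]
contact_force: [-0.7, -0.1, -1.3]
gripper_width: 0.469
```

Request:
step_arm --pt "0 0 0 0 0 0 0" --pt "0 0 0 0 0 0 0" --pt "0 0 0 0 0 0 0" --pt "0 0 0 0 0 0 0"

```text
time_s: 7.27
ee_pos: [0.6597, 0.1133, -0.0155]
tcp_rot: [0.708, 0.035, -0.704, 0.036]
contact_force: [-1.3, -0.3, 0.2]
gripper_width: 0.407
```

Opening 0.407 is 38 mm, so the offcut is held. Lifting now.

Request:
step_arm --pt "-15 0 0 0 0 0 0" --pt "-35 0 0 0 0 0 0" --pt "-40 0 0 0 0 0 0" --pt "-40 0 0 0 0 0 0" --pt "-40 0 0 0 0 0 0" --pt "-15 0 0 0 0 0 0" --pt "0 0 0 0 0 0 0" --pt "0 0 0 0 0 0 0"

```text
time_s: 7.93
ee_pos: [0.6559, 0.1131, 0.1742]
tcp_rot: [-0.705, -0.035, 0.707, -0.037]
contact_force: [-0.3, 0.1, -0.4]
gripper_width: 0.406
```

```bash
python3 go.py 520 358 190 6
```

```text
turn 0 [179.8  -0.2  -0.2]
turn 180 [-0.2  0.2 -0.1]
t 7.93 pos [655.9 113.1 174.2] world d [-135.9  244.9   15.8] tool d [ -16.1 -257.3  110.6]
axes y [ 0.101 -0.995  0.002] z [-0.995 -0.101  0.003] w 0.406 F [-0.3  0.1 -0.4] q7 [-0.21  0.65 -0.01  1.46  0.01  1.04 -1.69]
```

Request:
step_arm --pt "-4 -20 8 0 0 0 0" --pt "-4 -36 15 0 0 0 0" --pt "-4 -36 15 0 0 0 0" --pt "-4 -36 15 0 0 0 0" --pt "0 -36 15 0 0 0 0" --pt "0 -36 15 0 0 0 0" --pt "0 -36 15 0 0 0 0" --pt "0 -20 12 0 0 0 0"

```text
time_s: 8.6
ee_pos: [0.514, 0.3517, 0.1712]
tcp_rot: [-0.698, -0.022, 0.714, -0.036]
contact_force: [-0.0, 0.2, 0.4]
gripper_width: 0.405
```

Request:
step_arm --pt "0 0 0 0 0 0 0" --pt "0 0 0 0 0 0 0"

```text
time_s: 8.77
ee_pos: [0.5058, 0.358, 0.1664]
tcp_rot: [-0.695, -0.026, 0.717, -0.04]
contact_force: [0.2, -1.0, -0.2]
gripper_width: 0.399
```

```bash
python3 go.py 520 358 30 6
```

```text
turn 0 [179.4  -1.7  -2.9]
turn 180 [-0.6  1.9 -1.1]
t 8.77 pos [505.8 358.  166.4] world d [  14.2   -0.  -136.4] tool d [135.8  -1.2 -18.6]
axes y [ 0.094 -0.995  0.019] z [-0.995 -0.094  0.033] w 0.399 F [ 0.2 -1.  -0.2] q7 [-0.65  0.61 -0.01  1.56  0.01  1.01 -2.14]
```

Request:
step_arm --pt "15 0 -6 -0.6 1.8 -1 0" --pt "30 0 -4 0 0 0 0" --pt "30 0 -2 0 0 0 0" --pt "30 0 -1 0 0 0 0" --pt "20 0 0 0 0 0 0" --pt "0 0 0 0 0 0 0" --pt "0 0 0 0 0 0 0"

```text
time_s: 9.35
ee_pos: [0.5214, 0.3457, 0.029]
tcp_rot: [-0.705, -0.03, 0.708, -0.038]
contact_force: [-0.6, -0.2, 0.3]
gripper_width: 0.403
```

```bash
python3 go.py 520 358 30 6
```

```text
turn 0 [179.5  -1.   -0.5]
turn 180 [-0.5  0.3 -0.7]
t 9.35 pos [521.4 345.7  29. ] world d [-1.4 12.3  1. ] tool d [ -1.1 -12.4   0.3]
axes y [ 0.095 -0.995  0.012] z [-0.995 -0.095  0.005] w 0.403 F [-0.6 -0.2  0.3] q7 [-0.63  0.77 -0.01  1.69  0.02  0.69 -2.13]
```

Request:
step_arm --pt "5 -7 0 -0.5 0.3 -0.7 0" --pt "10 -5 0 0 0 0 0" --pt "0 0 0 0 0 0 0" --pt "0 0 0 0 0 0 0.7" --pt "0 0 0 0 0 0 0.7" --pt "0 0 0 0 0 0 0.7" --pt "0 0 0 0 0 0 0.7" --pt "0 0 0 0 0 0 0.7"

```text
time_s: 10.02
ee_pos: [0.5251, 0.3591, 0.018]
tcp_rot: [0.709, 0.038, -0.703, 0.034]
contact_force: [0.2, -0.6, -0.8]
gripper_width: 0.693
```

Request:
step_arm --pt "-15 0 0 0 0 0 0.7" --pt "-40 0 0 0 0 0 0.7" --pt "-40 0 0 0 0 0 0.7" --pt "-40 0 0 0 0 0 0.7" --pt "-15 0 0 0 0 0 0.7" --pt "0 0 0 0 0 0 0.7"

```text
time_s: 10.52
ee_pos: [0.5227, 0.3576, 0.174]
tcp_rot: [0.708, 0.038, -0.704, 0.035]
contact_force: [0.1, 0.4, 0.0]
gripper_width: 0.701
```

```bash
python3 go.py 531 101 170 5; python3 - <<'E'
from h import *
p,d=capture("scene"); W=cloud("scene",d); w=W.reshape(-1,3)
q,e=capture("top"); V=cloud("top",e)
def reg(n,X,u0,u1,v0,v1,lo,hi):
    w=X[v0:v1,u0:u1].reshape(-1,3); w=w[(w[:,2]>lo)&(w[:,2]<hi)]; r=cv2.minAreaRect((w[:,:2]*1000).astype(np.float32)); print(n,len(w),np.round(np.percentile(w[:,2],[5,50,95])*1e3),[np.round(t,1) for t in r])
reg("step all",V,253,295,148,195,.02,.06); reg("step tall",V,253,295,148,195,.038,.06)
reg("step tall scene",W,345,385,180,220,.038,.06); reg("drill",V,315,360,150,208,.03,.06)
cv2.imwrite("pics/s5.png",np.hstack([cv2.resize(p[60:260,330:530],(400,400)),cv2.resize(q[100:250,110:310],(533,400))[:,:400]])[...,::-1])
E
```

```text
turn 0 [-179.1   -0.3   -0.5]
turn 180 [ 0.9 -0.3  0.2]
t 10.52 pos [522.7 357.6 174. ] world d [   8.3 -256.6   -4. ] tool d [  2.9 256.1  18.1]
axes y [ 0.103 -0.995 -0.004] z [-0.995 -0.103 -0.006] w 0.701 F [0.1 0.4 0. ] q7 [-0.63  0.59 -0.02  1.57  0.01  0.97 -2.12]
step all 392 [24. 42. 48.] [array([522.7, 101.3]), array([64.6, 36.5]), np.float64(4.1)]
step tall 223 [40. 45. 49.] [array([536.9, 102.3]), array([36.4, 36.5]), np.float64(3.6)]
step tall scene 256 [40. 44. 47.] [array([537.1, 100. ]), array([38.4, 37.8]), np.float64(4.6)]
drill 613 [35. 39. 43.] [array([506.2, -55.4]), array([44. , 90.5]), np.float64(70.2)]
```

View pics/s5.png

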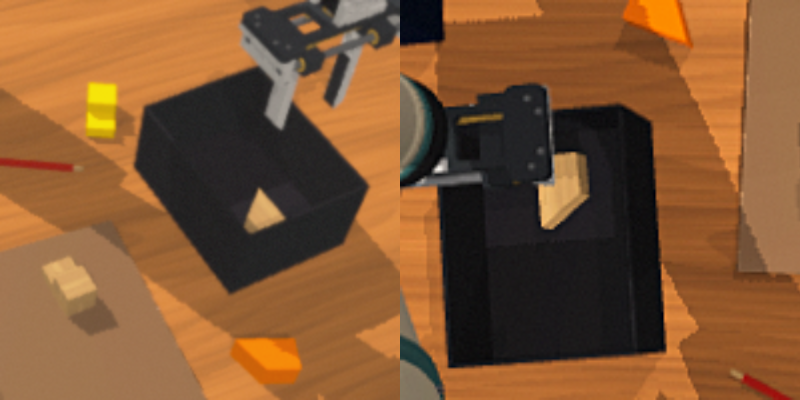

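The slant offcut lies in the black bin, at (565,190) in the right half of the picture. The step offcut and drilled block haven't moved. Now the step offcut.

Request:
step_arm --pt "0 20 1 0.9 0 0 1" --pt "0 40 3 0 0 0 1" --pt "0 40 3 0 0 0 1" --pt "0 40 3 0 0 0 1" --pt "0 40 2 0 0 0 1" --pt "0 40 2 0 0 0 1" --pt "0 25 0 0 0 0 1" --pt "0 0 0 0 0 0 1"

```text
time_s: 11.28
ee_pos: [0.5162, 0.1016, 0.1518]
tcp_rot: [-0.697, -0.032, 0.716, -0.036]
contact_force: [0.7, -0.6, -0.0]
gripper_width: 0.999
```

Request:
step_arm --pt "0 0 0 0 0 0 1" --pt "0 0 0 0 0 0 1"

```text
time_s: 11.45
ee_pos: [0.5136, 0.0995, 0.1484]
tcp_rot: [-0.694, -0.03, 0.718, -0.035]
contact_force: [-0.1, 0.3, 0.4]
gripper_width: 0.996
```

```bash
python3 go.py 533 101 -16 4.5
```

```text
turn 0 [-179.2    0.5    3.1]
turn 180 [ 0.8  2.  -0.3]
t 11.45 pos [513.6  99.5 148.4] world d [  19.4    1.5 -164.4] tool d [163.7  -0.6 -25.1]
axes y [ 0.092 -0.996  0.005] z [-0.995 -0.092  0.034] w 0.996 F [-0.1  0.3  0.4] q7 [-0.24  0.49 -0.01  1.86  0.01  0.83 -1.73]
```

Request:
step_arm --pt "15 0 -6 0.8 2 -0.3 1" --pt "25 0 -5 0 0 0 1" --pt "25 0 -4 0 0 0 1" --pt "25 0 -2 0 0 0 1" --pt "10 0 0 0 0 0 1" --pt "0 0 0 0 0 0 1" --pt "0 0 0 0 0 0 1"

```text
time_s: 12.03
ee_pos: [0.5275, 0.1163, 0.0397]
tcp_rot: [-0.705, -0.036, 0.707, -0.031]
contact_force: [0.1, 0.1, 0.5]
gripper_width: 0.999
```

```bash
python3 go.py 533 101 -16 4.5
```

```text
turn 0 [-179.    -0.6    0.2]
turn 180 [1.  0.1 0.4]
t 12.03 pos [527.5 116.3  39.7] world d [  5.5 -15.3 -55.7] tool d [55.6 16.2 -4.1]
axes y [ 0.096 -0.995 -0.007] z [-0.995 -0.096  0.002] w 0.999 F [0.1 0.1 0.5] q7 [-0.25  0.66 -0.02  1.94  0.01  0.55 -1.75]
```

Request:
step_arm --pt "0 8 -2 0.5 0 0.4 1" --pt "0 8 -1 0.5 0 0 1" --pt "5 0 0 0 0 0 1" --pt "5 0 0 0 0 0 1" --pt "0 0 0 0 0 0 1"

```text
time_s: 12.45
ee_pos: [0.5343, 0.1022, 0.0314]
tcp_rot: [0.707, 0.029, -0.706, 0.028]
contact_force: [-0.2, -0.2, 0.5]
gripper_width: 0.996
```

```bash
python3 go.py 533 101 -16 4.5
```

```text
turn 0 [-1.799e+02 -1.000e-01 -2.000e-01]
turn 180 [ 0.1 -0.1  0. ]
t 12.45 pos [534.3 102.2  31.4] world d [ -1.3  -1.2 -47.4] tool d [47.4  1.1  1.5]
axes y [ 0.08  -0.997 -0.001] z [-0.997 -0.08  -0.002] w 0.996 F [-0.2 -0.2  0.5] q7 [-0.23  0.67 -0.01  1.94  0.01  0.53 -1.74]
```

Request:
step_arm --pt "10 1 0 0 0 0 1" --pt "12 0 0 0 0 0 1" --pt "10 0 0 0 0 0 1" --pt "0 0 0 0 0 0 1" --pt "0 0 0 0 0 0 1"

```text
time_s: 12.87
ee_pos: [0.5354, 0.1008, -0.0026]
tcp_rot: [0.708, 0.028, -0.705, 0.027]
contact_force: [0.1, 0.0, 0.5]
gripper_width: 0.998
```

```bash
python3 tips.py pics/s6.png; python3 go.py 533 101 -17 4.5
```

```text
ee [535.4 100.8  -2.6] w 0.998 F [0.1 0.  0.5]
-1 111 lowest z [36.3 38.9 40.4 40.6 40.6 41.7 42.4 42.8] med xy [0.548 0.043] y range 0.038 0.052
1 206 lowest z [31.4 31.8 32.2 32.4 34.8 35.  35.6 36.1] med xy [0.539 0.147] y range 0.144 0.159
turn 0 [-1.8e+02 -1.0e-01 -4.0e-01]
turn 180 [ 0.  -0.2  0.1]
t 12.92 pos [535.2 100.7  -2.6] world d [ -2.2   0.3 -14.4] tool d [14.4 -0.4  2.2]
axes y [ 0.079 -0.997 -0.001] z [-0.997 -0.079 -0.004] w 1.001 F [0.1 0.6 0.4] q7 [-0.23  0.73 -0.01  1.95  0.01  0.45 -1.74]
```

Same offset. Down 13 mm more, then close.

Request:
step_arm --pt "7 0 1 0 0 0 1" --pt "6 0 0 0 0 0 1" --pt "0 0 0 0 0 0 1" --pt "0 0 0 0 0 0 0" --pt "0 0 0 0 0 0 0" --pt "0 0 0 0 0 0 0" --pt "0 0 0 0 0 0 0" --pt "0 0 0 0 0 0 0" --squeeze 20

```text
time_s: 13.58
ee_pos: [0.5352, 0.1011, -0.0158]
tcp_rot: [0.709, 0.029, -0.704, 0.027]
contact_force: [-0.2, 0.6, 0.3]
gripper_width: 0.681
```

Request:
step_arm --pt "0 0 0 0 0 0 0" --pt "0 0 0 0 0 0 0" --pt "0 0 0 0 0 0 0" --pt "0 0 0 0 0 0 0" --pt "0 0 0 0 0 0 0" --pt "0 0 0 0 0 0 0" --pt "0 0 0 0 0 0 0" --pt "0 0 0 0 0 0 0"

```text
time_s: 14.25
ee_pos: [0.5356, 0.1012, -0.0153]
tcp_rot: [0.709, 0.029, -0.704, 0.027]
contact_force: [-0.4, 0.3, 0.6]
gripper_width: 0.38
```

0.38 × 94 = 36 mm, so it's held. Lifting.

Request:
step_arm --pt "-15 0 0 0 0 0 0" --pt "-35 0 0 0 0 0 0" --pt "-40 0 0 0 0 0 0" --pt "-40 0 0 0 0 0 0" --pt "-40 0 0 0 0 0 0" --pt "-25 0 0 0 0 0 0" --pt "0 0 0 0 0 0 0" --pt "0 0 0 0 0 0 0"

```text
time_s: 14.92
ee_pos: [0.5323, 0.1003, 0.1868]
tcp_rot: [0.707, 0.029, -0.706, 0.028]
contact_force: [-0.2, 0.2, -1.8]
gripper_width: 0.383
```

```bash
python3 go.py 430 350 190 6
```

```text
turn 0 [1.786e+02 1.000e-01 2.000e-01]
turn 180 [-1.4 -0.1  0.1]
t 14.92 pos [532.3 100.3 186.8] world d [-102.3  249.7    3.2] tool d [  -3.1 -257.    82.1]
axes y [ 0.079 -0.997 -0.001] z [-0.997 -0.079 -0.002] w 0.383 F [-0.2  0.2 -1.8] q7 [-0.23  0.45 -0.01  1.8   0.    0.89 -1.73]
```

Request:
step_arm --pt "-3 -20 6 -1 0 0 0" --pt "-3 -37 11 0 0 0 0" --pt "-3 -37 11 0 0 0 0" --pt "-3 -37 11 0 0 0 0" --pt "0 -37 11 0 0 0 0" --pt "0 -37 11 0 0 0 0" --pt "0 -34 10 0 0 0 0" --pt "0 -12 4 0 0 0 0"

```text
time_s: 15.58
ee_pos: [0.4275, 0.3429, 0.1856]
tcp_rot: [-0.702, -0.025, 0.711, -0.033]
contact_force: [0.3, 0.7, 0.2]
gripper_width: 0.379
```

Request:
step_arm --pt "0 0 0 0 0 0 0" --pt "0 0 0 0 0 0 0"

```text
time_s: 15.75
ee_pos: [0.4228, 0.3458, 0.1817]
tcp_rot: [-0.7, -0.027, 0.713, -0.037]
contact_force: [1.3, 0.0, -0.4]
gripper_width: 0.382
```

```bash
python3 go.py 435 350 22 6
```

```text
turn 0 [179.2  -1.1  -1.8]
turn 180 [-0.8  1.1 -0.7]
t 15.75 pos [422.8 345.8 181.7] world d [  12.2    4.2 -159.7] tool d [159.4  -5.1 -15.7]
axes y [ 0.091 -0.996  0.013] z [-0.996 -0.091  0.02 ] w 0.382 F [ 1.3  0.  -0.4] q7 [-0.71  0.48 -0.05  1.77  0.02  0.92 -2.24]
```

Request:
step_arm --pt "15 -2 -5 -0.8 1 -0.7 0" --pt "30 -3 -4 0 0 0 0" --pt "30 -3 -3 0 0 0 0" --pt "25 -3 -2 0 0 0 0" --pt "15 0 0 0 0 0 0" --pt "0 0 0 0 0 0 0" --pt "0 0 0 0 0 0 0"

```text
time_s: 16.33
ee_pos: [0.441, 0.3426, 0.0578]
tcp_rot: [-0.705, -0.028, 0.708, -0.036]
contact_force: [-0.1, 1.0, 0.4]
gripper_width: 0.38
```

```bash
python3 go.py 435 350 22 6
```

```text
turn 0 [179.2  -1.   -0.4]
turn 180 [-0.8  0.2 -0.6]
t 16.33 pos [441.  342.6  57.8] world d [ -6.    7.4 -35.8] tool d [35.8 -8.3  5.1]
axes y [ 0.091 -0.996  0.011] z [-0.996 -0.09   0.004] w 0.38 F [-0.1  1.   0.4] q7 [-0.69  0.65 -0.03  1.87  0.05  0.63 -2.24]
```

Request:
step_arm --pt "12 -6 2 -0.8 0.2 -0.6 0" --pt "15 -3 2 0 0 0 0" --pt "5 0 0 0 0 0 0" --pt "0 0 0 0 0 0 0.7" --pt "0 0 0 0 0 0 0.7" --pt "0 0 0 0 0 0 0.7" --pt "0 0 0 0 0 0 0.7" --pt "0 0 0 0 0 0 0.7"

```text
time_s: 17.0
ee_pos: [0.444, 0.3466, 0.0316]
tcp_rot: [0.709, 0.034, -0.703, 0.033]
contact_force: [-0.7, -0.4, 0.1]
gripper_width: 0.682
```

Request:
step_arm --pt "-15 0 0 0 0 0 0.7" --pt "-40 0 0 0 0 0 0.7" --pt "-40 0 0 0 0 0 0.7" --pt "-40 0 0 0 0 0 0.7" --pt "-20 0 0 0 0 0 0.7" --pt "0 20 0 0 0 0 0.7" --pt "0 35 0 0 0 0 0.7" --pt "0 35 0 0 0 0 0.7"

```text
time_s: 17.67
ee_pos: [0.4516, 0.2651, 0.1985]
tcp_rot: [0.712, 0.043, -0.7, 0.035]
contact_force: [1.4, -0.9, 0.5]
gripper_width: 0.7
```

Request:
step_arm --pt "0 35 0 0 0 0 0.7" --pt "0 35 0 0 0 0 0.7" --pt "0 35 0 0 0 0 0.7" --pt "0 35 0 0 0 0 0.7" --pt "0 20 0 0 0 0 0.7" --pt "0 0 0 0 0 0 0.7" --pt "0 0 0 0 0 0 0.7" --pt "0 0 0 0 0 0 0.7"

```text
time_s: 18.33
ee_pos: [0.4711, 0.092, 0.2024]
tcp_rot: [0.715, 0.04, -0.697, 0.032]
contact_force: [-0.3, 0.9, 0.2]
gripper_width: 0.702
```

```bash
python3 - <<'E'
from h import *
p,d=capture("scene"); q,e=capture("top"); V=cloud("top",e); print(get_state()["time_s"],get_state()["ee_pos"])
for n,a,lo,hi in(("drill",(315,360,150,208),.03,.06),("bin contents",(145,198,150,230),.02,.09)):
    u0,u1,v0,v1=a; w=V[v0:v1,u0:u1].reshape(-1,3); w=w[(w[:,2]>lo)&(w[:,2]<hi)]
    if len(w): print(n,len(w),np.round(np.percentile(w[:,2],[5,50,95])*1e3),cv2.minAreaRect((w[:,:2]*1000).astype(np.float32)))
cv2.imwrite("pics/end.png",np.hstack([cv2.resize(p[60:300,270:510],(400,400)),cv2.resize(q[80:280,110:390],(400,286))[:, :] .repeat(1,0) if False else cv2.copyMakeBorder(cv2.resize(q[80:280,110:390],(400,286)),0,114,0,0,cv2.BORDER_CONSTANT)])[...,::-1])
E
```

```text
18.4333 [0.47093288 0.09317    0.20224372]
drill 614 [35. 39. 43.] ((506.0287780761719, -55.289512634277344), (43.921043395996094, 90.46342468261719), 70.12020874023438)
bin contents 733 [21. 36. 41.] ((481.6051025390625, 355.4790954589844), (145.8991241455078, 171.6677703857422), 87.45320892333984)
```

View pics/end.png

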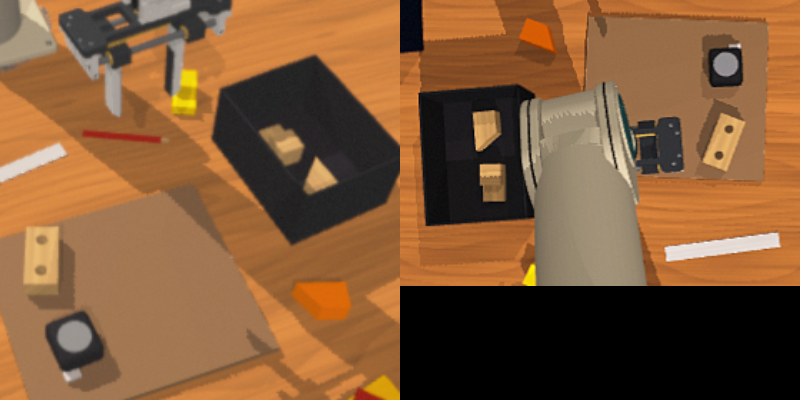

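Both offcuts are in the black bin, the drilled block and tape are where they were, and the arm is clear.

```bash
python3 -c "
from bench import *
print(finish_job())"
```

```text
the job is handed in; nothing more can be done
None
```

Both pine offcuts are in the deep black scrap bin, and I handed the job in at about 18.4 s of the 56 s allowed. The final images show the two pieces lying on the bin floor. The drilled block hasn't moved: it measured (506, -55) mm at 70.1° both before and after. The tape measure and the orange and yellow look-alikes weren't touched, and the arm stood clear.

**Disagreement:** the reported TCP height was about 37 mm lower than the fingertips measured by depth camera. Because of this, my first grasp closed on air above the slant offcut without touching it. I used the measured offset from then on, and both grips then read the right widths: 38 mm for the slant offcut and 36 mm for the step offcut.

**Failed check:** the final depth measurement of the bin contents also picked up the bin walls, so its size means nothing. I relied on the images for what is in the bin.

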